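Zero the bench gauge and measure the piston skirt

ROBOT

A 6-joint arm with a two-finger parallel gripper is mounted at the origin on a cart in front of the work surface, level with it; the furniture and walls round the work are solid. World frame = base frame: x ahead of the robot, y to its left, z up, the work surface at z = 0. Lengths are in mm, angles in rad, forces in N, time in s.
With the tool pointing down it reaches from about 300 to 750 mm from the base axis. Payload 8.5 kg.
Tool frame: the origin (TCP) lies midway between the tips of the shut fingers; the grasp point (between the pads) lies 19 mm behind it (manip.hold_point_z is the z of the grasp point in the tool frame, in mm); z points along the fingers, y is the line along which they close (so a half turn about z gives the same grasp; the last joint's range is limited). The gripper opens to 85 mm and grips with 20 to 120 N. Pads are 22 mm wide; open, the fingers measure 114 mm over their backs; the gripper's body (76 mm by 85 mm) begins 54 mm behind the grasp point. The pads swing forward as they close: fully open they stand 13 mm farther back than shut.
Start: joints at [0.89, 0.381, 1.297, -0, 1.464, -0.215], TCP at [247.015, 491.39, 231.322] pointing down, gripper open.
Joint ranges: [-3.11, 3.11], [-0.89, 2.33], [0.22, 2.48], [-1.42, 4.56], [0.17, 2.85], [-2.88, 2.88]. Speed limits (rad/s): [2.39, 2.39, 3.14, 3.14, 3.14, 3.14].

INTERFACE

Orientations are given as [roll, pitch, yaw] about the fixed x, y, z axes, in that order (R = Rz(yaw) Ry(pitch) Rx(roll)).
In Python, from station import sensors, eyes, workorder, models, manip gives the robot as it stands.
- The arm moves only by the tool jog_arm, never from a script. Its argument "increments" is a list that holds one entry, the list of rows, each a list of 6 numbers: the shift along the world's x, y, z scaled (see below), then the turn, a rotation vector about the world's x, y, z scaled (see below). In form: [[[dx, dy, dz, ax, ay, az], ...]]. A call has exactly 8 rows; each row is the pose to reach, as a shift and turn from the pose commanded when the call began, turning the shorter way round; what a row does not reach only later rows make up. The controller multiplies each number of a shift by 200 mm and each number of a turn by pi rad. A row lasts 1/8 s, in which the tool goes at most 62.5 mm and 10.7 degrees, less where a joint would pass 70% of its speed; a pose out of reach is approached as far as the arm can. A call with a number of a shift or a turn outside -1 to 1 is refused whole. A call with a gripper value outside its range is refused whole. "hand" is the opening, from -1 (shut) to 1 (fully open), set as the call begins (left out, the last holds). The fingers move at their own pace and stop on an object; "squeeze" is the grip in N (left out, the last holds). Time passes only in rows, so rows that repeat a pose let the fingers close, or fill a call up. It gives the time, the measured TCP pose, the force, the opening and the grip force at its end, in the units of the state.
- sensors.get_obs(): the state, without advancing time (a new reading comes with each control period).
- eyes.read_camera(name): name is "side" or "top" or "wrist"; returns a dict with "frame" (400x640x3 uint8, red, green, blue), "intrinsics" (3x3 intrinsics, pixels), "rvec" (rotation vector, rad) and "tvec" (3), from world to camera coordinates, as OpenCV has them. Camera axes: x right, y down, z forward; pixel columns grow to the right and rows downward; lengths in mm; the calibration is good to about 2 mm. A picture is of the moment at which its call begins. There is no depth.
- workorder.sign_off(): hands the job in; it is judged then, once.
Trained networks look in the newest picture that a camera, given by its name, has taken for a name from the list of things; names that differ only in an ending like _2 or _b are one class to them, and where a whole thing is asked for, a point or a joint stands for the part that bears it (a point fixed in the world has none). Each returns a list of dicts, best first, with "p" (0 to 1); they miss things now and then, are a little off and sometimes report something else, mostly with a low value. They report only what shows in the picture. A call takes as long as a camera call.
- models.spot_in(camera, thing): "location" ([column, row] in pixels, amid what is visible of it).
- models.spot_point(camera, thing): "location" ([column, row] in pixels: a listed point, or the origin of a listed thing).
The state is a dict: "time": time; "q": joint angles; "qd": joint speeds; "effort": joint torques, N m; "position": TCP position; "ee_rot": TCP orientation; "force": force on the tool from outside, world axes, zero at the start; "wrist_torque": the same for the moment, N m; "width": opening from 0.0 (shut) to 1.0 (fully open); "grasp_force": force on a finger pad.
Only numpy, scipy, OpenCV 4.12 (cv2) and the standard library are available. Lean on these libraries where they do the work, as an engineer would, in place of code of your own. Each camera call takes 0.05 s, during which the arm holds its last target. There are 200 camera calls.

TASK

Measure the loose piston, which lies between the bench length gauge and the readout console, on the gauge: slide the gauge's jaws fully shut, press the power key and then the zero key on the console, open the jaws, lay the piston on the table between them with its crown up against the gauge's beam and its connecting rod pointing straight out, and slide the moving jaw up until both jaws sit flush on the piston. Then press the hold key and after it the send key, and leave the piston clasped in the jaws. Press the keys one at a time and all the way down, never press zero unless the jaws are shut, hold or send unless they are on the piston, power again once the piston is clasped, or the unit key at all, and leave the carburettor behind the gauge, the spanner at the table's front edge and the phone behind the console where they lie.

Things in the scene. Friction and masses are not known exactly. Their poses are not given: they have to be found in the camera images.
- gauge: bench length gauge, fixed to the table: aluminium beam 260 long (y), 50 wide (x), 46 high on two feet; two steel jaws 16 thick, 6 to 56 mm above the table, reach 58 mm out of the beam's front face (x = -25) to x = -83, over the bare table. The fixed jaw's head block is 62 mm high. Origin under the beam's middle at table height; x points away from the jaws, z up
- fixed_jaw_face (a point): middle of the fixed jaw's measuring face, 33 mm above the table, at (-54, -80, 33) mm in the gauge's frame; axes as the gauge's; the face looks to +y
- jaw (a joint): the moving jaw's place along the beam = the gap between the jaws' faces in m: 0 shut, up to 0.130 open (moves to the gauge's +y); about 2 N of friction, it stays where left; 0.066 when both jaws sit on the piston
- thumb_post (a point): top centre of the black upright thumb post on the moving jaw, 100 mm above the table; 18 mm in diameter, 34 mm tall; push or grip it. It rises from a saddle 62 (across) x 76 (along the beam) mm, 63 mm high, and stands over the middle of the beam, 38 mm to +y of the moving jaw's face; axes as the gauge's
- console: readout console, fixed to the table, 176 wide (y) x 155 deep (x) mm: in front (-x) a flat grey key deck 32 mm high with five pale keys; behind it a tilted dark display up to 88 mm high, starting at x = +30. Facing the display over the deck, +y is left. Origin under the case at table height; z up
- power_key_top (a point): centre of the top of the power key: large round key, 24 mm across, left end of the back row; 44 mm above the table when up, like all five keys
- zero_key_top (a point): centre of the top of the zero key: square key, 23 mm, middle of the back row, 52 mm right of power
- unit_key_top (a point): centre of the top of the unit key (not to be pressed): small round key, 14 mm across, right end of the back row
- hold_key_top (a point): centre of the top of the hold key: oblong key lying crosswise, 44 wide x 18 deep mm, left in the front row
- send_key_top (a point): centre of the top of the send key: oblong key pointing to the display, 18 wide x 36 deep mm, right in the front row
- power_key (a joint): travel of the power key, m: 0 up, 0.0045 fully down (about 4 N); it springs back
- zero_key (a joint): travel of the zero key, m: 0 up, 0.0045 fully down (about 4 N); it springs back
- unit_key (a joint): travel of the unit key, m: 0 up, 0.0045 fully down (about 4 N); it springs back
- hold_key (a joint): travel of the hold key, m: 0 up, 0.0045 fully down (about 4 N); it springs back
- send_key (a joint): travel of the send key, m: 0 up, 0.0045 fully down (about 4 N); it springs back
- piston: aluminium piston with connecting rod lying on its side between gauge and console, 170 mm long, 0.36 kg. Origin under its middle at table height, y from the crown (-84) to the rod's big end (+64), z up. Piston 66 mm in diameter, axis 33 mm up, y -84 to -33; rod shank 12 mm wide, 25 to 41 mm up; big end 18 mm wide (x), y +22 to +64, 63 mm high
- crown (a point): centre of the piston's crown (its flat end face), at (0, -84, 33) mm in the piston's frame
- big_end (a point): top of the rod's big end, at (0, 41, 63) mm in the piston's frame; the big end can be gripped here across its 18 mm
- carburettor: carburettor standing behind the gauge on its float bowl, 101 x 91 x 70 mm, with a flat choke lever on top, loose bystander; origin under its middle
- spanner: flat combination spanner at the table's front edge, 169 x 31 x 8 mm, loose bystander; origin under its middle, y along it
- phone: black phone behind the console, 152 x 78 x 10 mm, loose bystander; origin under its middle, y along it

How it is judged:
By the outcome, as a careful person would: the job done as asked, in the order asked, and still so for the second after the job is handed in, with the robot touching nothing.
It also fails if it takes over 72 s, if anything falls off the work surface, if the arm or the gripper's body presses on something with over 40 N, if the wrist force passes 120 N, or if a joint passes its speed limit or range.

## Working session

There is one attempt and no reset: what is moved stays moved. The work goes in short steps, Python scripts to look and compute and a tool call to move; the robot and the scene stay as the last step left them, time stands still between calls to the robot, and variables do not carry over. Pictures are saved under pics/ and viewed, at most 10 in all, crops included, and the job is handed in when it is done.

Besides the shell and the picture viewer there is one more tool, called after "Call:" as name([rows], argument=value, ...), one row to a line, values as JSON. jog_arm: Moves the arm, as the interface text tells. Its arguments: {"type":"object","properties":{"increments":{"type":"array"},"hand":{"type":"number"},"squeeze":{"type":"number"}},"required":["increments"]}

```bash
ls; mkdir -p pics; cat > h.py <<'E'
import numpy as np, cv2
from station import sensors, eyes, workorder, models, manip
def cam(n):
    c=eyes.read_camera(n); R,_=cv2.Rodrigues(np.array(c["rvec"],float)); return c,np.array(c["intrinsics"],float),R,np.array(c["tvec"],float).ravel()
def onz(c,px,z):
    _,K,R,t=c; d=R.T@np.linalg.solve(K,[px[0],px[1],1.]); o=-R.T@t; return o+d*(z-o[2])/d[2]
def proj(c,p):
    _,K,R,t=c; q=K@(R@np.array(p,float)+t); return q[:2]/q[2]
def tri(cs,pxs):
    A=[];b=[]
    for c,px in zip(cs,pxs):
        _,K,R,t=c; d=R.T@np.linalg.solve(K,[px[0],px[1],1.]); d/=np.linalg.norm(d); o=-R.T@t; P=np.eye(3)-np.outer(d,d); A.append(P); b.append(P@o)
    return np.linalg.solve(sum(A),sum(b))
Z=dict(gauge=0,fixed_jaw_face=33,thumb_post=100,console=0,power_key_top=44,zero_key_top=44,unit_key_top=44,hold_key_top=44,send_key_top=44,piston=0,crown=33,big_end=63,carburettor=0,spanner=0,phone=0)
E
python3 - <<'E'
from h import *
for n in ("top","side"):
    c=cam(n); cv2.imwrite(f"pics/{n}0.png",c[0]["frame"][:,:,::-1])
    print(n,"cam at",(-c[2].T@c[3]).round())
    for k,z in Z.items():
        r=models.spot_point(n,k)[:2]
        print(k,[(round(a["p"],2),np.round(a["location"]).tolist(),onz(c,a["location"],z)[:2].round(1).tolist()) for a in r])
print(sensors.get_obs(),manip.hold_point_z)
E
```

```text
pics
top cam at [ 354.   60. 1390.]
gauge [(0.71, [228.0, 208.0], [497.7, 323.1]), (0.57, [335.0, 219.0], [458.8, 14.5])]
fixed_jaw_face [(0.71, [252.0, 184.0], [559.5, 249.1])]
thumb_post [(0.8, [221.0, 218.0], [461.4, 323.1])]
console [(0.95, [422.0, 204.0], [495.9, -238.3]), (0.62, [189.0, 148.0], [676.5, 438.9])]
power_key_top [(0.51, [408.0, 198.0], [509.2, -192.3])]
zero_key_top [(0.57, [430.0, 205.0], [489.6, -250.7])]
unit_key_top [(0.35, [444.0, 210.0], [473.0, -291.0])]
hold_key_top [(0.54, [408.0, 215.0], [463.3, -188.6])]
send_key_top [(0.48, [432.0, 224.0], [435.4, -253.9])]
piston [(0.6, [323.0, 220.0], [456.3, 48.3]), (0.51, [255.0, 186.0], [558.4, 245.0])]
crown [(0.86, [294.0, 216.0], [467.2, 130.9])]
big_end [(0.94, [338.0, 218.0], [455.0, 7.9]), (0.6, [409.0, 213.0], [465.8, -188.6])]
carburettor [(0.59, [192.0, 149.0], [674.3, 430.4]), (0.17, [452.0, 159.0], [628.1, -332.8])]
spanner [(0.82, [366.0, 249.0], [371.5, -71.1])]
phone [(0.82, [449.0, 157.0], [634.2, -325.8])]
side cam at [ 306. 1114.  701.]
gauge [(0.86, [296.0, 278.0], [501.3, 311.1])]
fixed_jaw_face 
[... 1016 characters left out ...]
3, -343.8])]
{'time': 1.6, 'q': array([ 8.89687243e-01,  3.80589478e-01,  1.29742045e+00, -4.25535925e-05,
        1.46358105e+00, -2.15315276e-01]), 'qd': array([ 0.00057325, -0.00018531, -0.00032348, -0.00114808, -0.00152264,
        0.00152486]), 'effort': array([ 1.62516726e-04, -4.48326266e+01, -2.31463355e+01, -1.90953956e-04,
        5.52293695e-04, -1.05494482e-06]), 'position': array([247.02653408, 491.37669628, 231.32114869]), 'ee_rot': array([-3.14158526e+00,  4.16919232e-05,  2.67580340e+00]), 'force': array([-0.58425422,  0.71879777,  0.81922724]), 'wrist_torque': array([ 0.0715066 , -0.00914214, -0.03420721]), 'grasp_force': 0.0, 'width': 0.9992838981652307} -18.700000000000003
```

```bash
python3 - <<'E'
import cv2
a=cv2.imread("pics/top0.png")[110:290,150:480]; cv2.imwrite("pics/top0c.png",cv2.resize(a,(792,432),interpolation=cv2.INTER_CUBIC))
a=cv2.imread("pics/side0.png")[130:340,180:400]; cv2.imwrite("pics/side0c.png",cv2.resize(a,None,fx=2.8,fy=2.8,interpolation=cv2.INTER_CUBIC))
E
```

```text
(no output)
```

View pics/top0c.png

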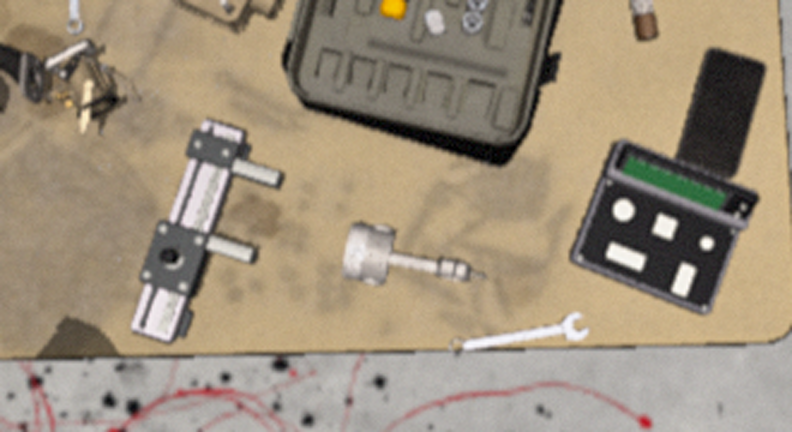

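View pics/side0c.png

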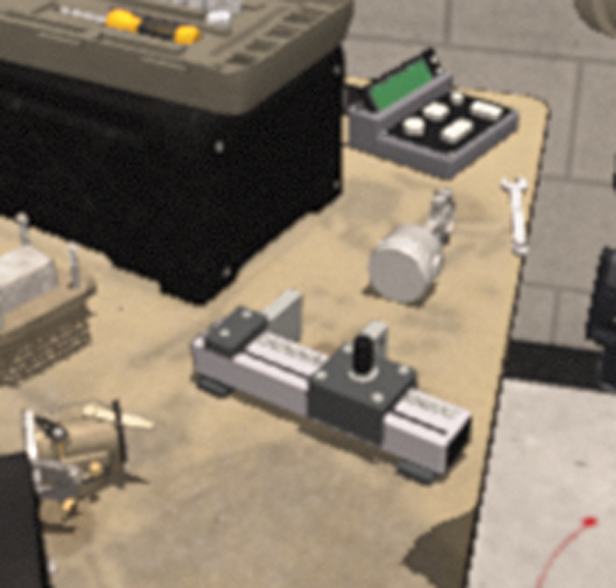

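The top view shows the gauge at the left with its jaws pointing to the right (world -y). The moving jaw is about half open, with the post at crop (170,256). The piston lies at crop (370,250) to (480,275), and the console is at the right with its keys around (620–710, 210–280). The side view agrees with this. Next I'll look closer with the wrist camera.

Call:
jog_arm([
  [[0.12,-0.12,0.1,0,0,-0.057],[0.25,-0.25,0.2,0,0,-0.113],[0.4,-0.4,0.3,0,0,-0.17],[0.55,-0.55,0.4,0,0,-0.227],[0.7,-0.7,0.5,0,0,-0.284],[0.85,-0.85,0.55,0,0,-0.34],[1,-1,0.6,0,0,-0.397],[1,-1,0.6,0,0,-0.454]],
], hand=-1)

```text
time: 2.6
position: [448.9, 289.6, 351.6]
ee_rot: [3.141, -0.0, 1.24]
force: [-0.6, 0.6, -1.0]
width: 0.001
grasp_force: 0.0
```

```bash
python3 - <<'E'
from h import *
o=sensors.get_obs(); print(o['time'],o['position'],o['ee_rot'],o['q'])
c=cam("wrist"); cv2.imwrite("pics/w1.png",c[0]["frame"][:,:,::-1]); print((-c[2].T@c[3]).round(),c[1].round(),c[2].round(2))
np.savez("pics/w1.npz",K=c[1],R=c[2],t=c[3])
for k in ("gauge","fixed_jaw_face","thumb_post","piston","crown","big_end"):
    print(k,[(round(a["p"],2),np.round(a["location"]).tolist(),onz(c,a["location"],Z[k])[:2].round(1).tolist()) for a in models.spot_point("wrist",k)[:2]])
E
```

```text
2.6 [448.93742847 289.56061726 351.57422846] [ 3.14073339e+00 -2.60252978e-04  1.23996498e+00] [ 3.51253440e-01  2.96607130e-01  1.08357907e+00 -3.45874670e-04
  1.76057537e+00  6.82019509e-01]
[470. 356. 495.] [[348.   0. 325.]
 [  0. 348. 200.]
 [  0.   0.   1.]] [[ 0.95 -0.32  0.  ]
 [-0.31 -0.91  0.28]
 [-0.09 -0.26 -0.96]]
gauge [(0.95, [358.0, 123.0], [503.4, 312.2])]
fixed_jaw_face []
thumb_post [(0.62, [325.0, 124.0], [462.6, 331.4])]
piston [(0.79, [378.0, 292.0], [454.1, 47.7])]
crown [(0.72, [379.0, 254.0], [474.9, 127.3])]
big_end []
```

View pics/w1.png

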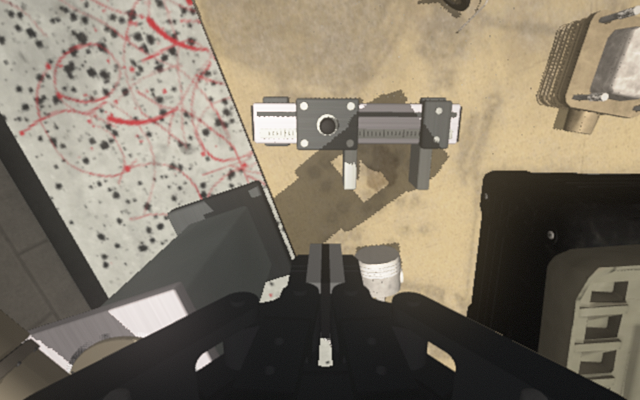

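The wrist view shows the gauge lying nearly along the image rows. The beam spans columns 252–462 and rows 104–143, the post is at (326,125), and the moving jaw (≈350,170) and fixed jaw (≈421,170) point down. I'll enlarge this to get accurate points.

```bash
python3 - <<'E'
import cv2
a=cv2.imread("pics/w1.png")[80:200,240:480]; a=cv2.resize(a,(792,396),interpolation=cv2.INTER_CUBIC)
for i in range(0,240,20): cv2.line(a,(int(i*3.3),0),(int(i*3.3),6),(0,0,255),1); 
for i in range(0,120,20): cv2.line(a,(0,int(i*3.3)),(6,int(i*3.3)),(0,0,255),1)
cv2.imwrite("pics/w1c.png",a)
E
```

```text
(no output)
```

View pics/w1c.png

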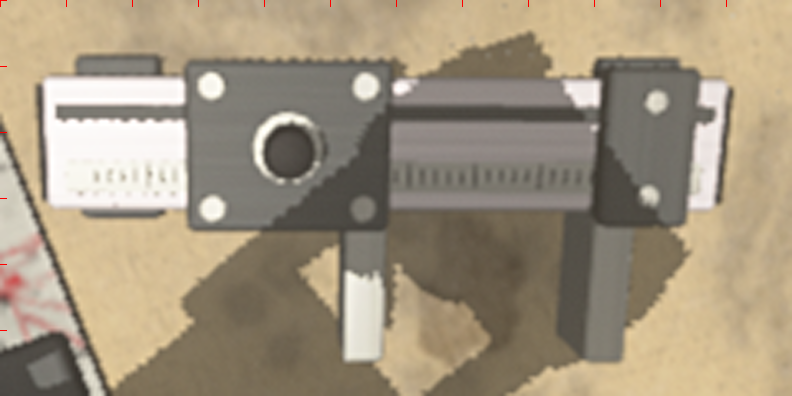

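```bash
cat > fit.py <<'E'
from h import *
from scipy.optimize import least_squares
d=np.load("pics/w1.npz"); c=(None,d["K"],d["R"],d["t"])
P=[((25,130,46),(45,79)),((-25,130,46),(45,207)),((25,-130,46),(730,83)),((-25,-130,46),(717,208)),
((0,'g-42',100),(290,152)),((-83,'g-80',56),(382,360)),((-83,'g-64',56),(343,360)),((-83,-80,56),(587,360)),((-83,-96,56),(623,360)),
((31,'g-80',63),(388,62)),((-31,'g-80',63),(388,228)),((31,'g-4',63),(187,62)),((-31,'g-4',63),(190,228))]
def f(v,full=0):
    x,y,a,g=v; r=[]
    for (p,q) in P:
        yy=g+float(p[1][1:]) if isinstance(p[1],str) else p[1]
        w=[x+p[0]*np.cos(a)-yy*np.sin(a),y+p[0]*np.sin(a)+yy*np.cos(a),p[2]]
        r.append(proj(c,w)-(np.array(q)/3.3+[240,80]))
    return np.array(r) if full else np.ravel(r)
s=least_squares(f,[500,315,1.25,75],loss='soft_l1'); print(s.x.round(3)); print(f(s.x,1).round(1).tolist())
E
python3 fit.py
```

```text
[498.955 315.788   1.238  79.005]
[[-1.1, -1.2], [1.1, 0.5], [0.4, -1.9], [-0.0, 0.6], [-0.2, 0.6], [0.5, 0.1], [0.0, 0.1], [-1.0, 0.2], [0.4, 0.2], [1.8, -0.9], [0.3, 0.9], [-1.0, -1.0], [-0.9, 0.7]]
```

Call:
jog_arm([
  [[0.02,0.05,-0.2,0,0,-0.001],[0.05,0.1,-0.4,0,0,-0.002],[0.07,0.15,-0.6,0,0,-0.003],[0.085,0.1825,-0.8,0,0,-0.0037],[0.085,0.1825,-0.95,0,0,-0.0037],[0.085,0.1825,-1,0,0,-0.0037],[0.085,0.1825,-1,0,0,-0.0037],[0.085,0.1825,-1,0,0,-0.0037]],
], hand=0)

```text
time: 3.95
position: [464.5, 328.2, 152.7]
ee_rot: [3.14, -0.002, 1.238]
force: [0.2, 0.3, 0.2]
width: 0.498
grasp_force: 0.0
```

Call:
jog_arm([
  [[0,0,-0.2,0,0,0],[0,0,-0.375,0,0,0],[0.0473,-0.0163,-0.375,0,0,0],[0.1181,-0.0408,-0.375,0,0,0],[0.189,-0.0653,-0.375,0,0,0],[0.2599,-0.0898,-0.375,0,0,0],[0.3308,-0.1143,-0.375,0,0,0],[0.378,-0.1307,-0.375,0,0,0]],
])

```text
time: 4.95
position: [540.8, 301.4, 76.6]
ee_rot: [3.141, -0.001, 1.237]
force: [-2.4, 1.1, 1.1]
width: 0.503
grasp_force: 1.3
```

Call:
jog_arm([
  [[0.0142,-0.0049,0,0,0,0],[0.0284,-0.0098,0,0,0,0],[0.0378,-0.0131,0,0,0,0],[0.0449,-0.0155,0,0,0,0],[0.0497,-0.0172,0,0,0,0],[0.0544,-0.0188,0,0,0,0],[0.0591,-0.0204,0,0,0,0],[0.0591,-0.0204,0,0,0,0]],
])

```text
time: 5.95
position: [550.9, 297.8, 76.2]
ee_rot: [-3.14, 0.0, 1.238]
force: [-4.8, -0.5, 1.1]
width: 0.498
grasp_force: 2.5
```

Call:
jog_arm([
  [[0.0047,-0.0016,0,0,0,0],[0.0095,-0.0033,0,0,0,0],[0.0142,-0.0049,0,0,0,0],[0.0142,-0.0049,0,0,0,0],[0.0142,-0.0049,0,0,0,0],[0.0142,-0.0049,0,0,0,0],[0.0142,-0.0049,0,0,0,0],[0.0142,-0.0049,0,0,0,0]],
])

```text
time: 6.95
position: [551.0, 297.7, 76.0]
ee_rot: [-3.135, 0.002, 1.239]
force: [-16.6, 4.7, 5.7]
width: 0.501
grasp_force: 8.2
```

```bash
python3 - <<'E'
from h import *
o=sensors.get_obs(); print(o['time'],o['position'],o['force'],o['width'],o['grasp_force'])
c=cam("wrist"); np.savez("pics/w2.npz",K=c[1],R=c[2],t=c[3]); f=c[0]["frame"][:,:,::-1]
c2=cam("top");f2=cv2.resize(c2[0]["frame"][150:270,200:300,::-1],(400,480),interpolation=cv2.INTER_CUBIC)
cv2.imwrite("pics/w2.png",np.hstack([f[:,180:560],cv2.resize(f2,(333,400))]))
E
```

```text
6.95 [551.01992464 297.71866088  76.04489009] [-16.57498855   4.68912691   5.72388384] 0.500932174840909 8.185084462165833
```

View pics/w2.png

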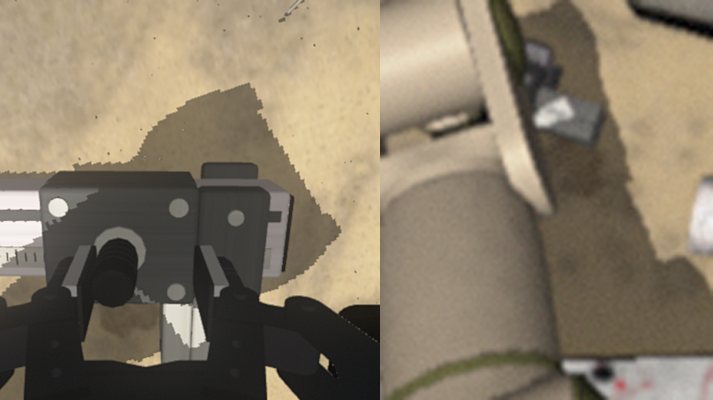

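Jaws are shut: the left finger bears on the post, the jaw blocks touch, and about 17 N was felt. Now to the console.

Call:
jog_arm([
  [[-0.0284,0.0098,0,0,0,0],[-0.0284,0.0098,0.2,0,0,0],[-0.0284,0.0098,0.5,0,0,0],[-0.1,-0.05,0.75,0,0,-0.05],[-0.3,-0.2,0.9,0,0,-0.1],[-0.5,-0.45,0.95,0,0,-0.15],[-0.6,-0.7,0.95,0,0,-0.2],[-0.6,-1,0.95,0,0,-0.25]],
])

```text
time: 8.05
position: [433.4, 95.5, 267.2]
ee_rot: [3.14, -0.003, 0.449]
force: [0.8, -0.4, 0.1]
width: 0.498
grasp_force: 0.0
```

Call:
jog_arm([
  [[-0.05,-0.2,0,0,0,-0.05],[-0.1,-0.45,0,0,0,-0.1],[-0.15,-0.7,0,0,0,-0.15],[-0.17,-0.9,0,0,0,-0.2],[-0.17,-1,0,0,0,-0.2466],[-0.17,-1,0,0,0,-0.2466],[-0.17,-1,0,0,0,-0.2466],[-0.17,-1,0,0,0,-0.2466]],
], hand=-1)

```text
time: 9.05
position: [400.4, -102.6, 266.4]
ee_rot: [3.142, -0.0, -0.32]
force: [-0.2, 0.2, -0.2]
width: 0.0
grasp_force: 0.0
```

```bash
python3 - <<'E'
from h import *
o=sensors.get_obs(); print(o['time'],o['position'],o['ee_rot'],o['q'].round(2))
c=cam("wrist"); cv2.imwrite("pics/w3.png",c[0]["frame"][:,:,::-1])
np.savez("pics/w3.npz",K=c[1],R=c[2],t=c[3])
for k in [k for k in Z if 'key' in k]+["piston","crown","big_end"]:
    print(k,[(round(a["p"],2),np.round(a["location"],1).tolist(),onz(c,a["location"],Z[k])[:2].round(1).tolist()) for a in models.spot_point("wrist",k)[:2]])
E
```

```text
9.05 [ 400.35819394 -102.57971223  266.41110376] [ 3.14151767e+00 -4.03196613e-04 -3.19600753e-01] [-0.54  0.11  1.57  0.    1.46  1.35]
power_key_top [(0.61, [382.2, 30.9], [508.7, -196.5])]
zero_key_top [(0.58, [437.1, 34.4], [489.2, -245.9])]
unit_key_top [(0.68, [488.3, 39.4], [469.3, -291.9])]
hold_key_top []
send_key_top [(0.76, [467.9, 90.1], [429.4, -263.5])]
piston [(0.62, [192.5, 159.1], [450.7, 46.0]), (0.22, [105.3, 169.0], [472.5, 149.9])]
crown [(0.9, [106.0, 170.0], [470.7, 127.6])]
big_end [(0.7, [205.9, 161.8], [446.3, 8.2]), (0.43, [434.1, 29.6], [492.7, -237.9])]
```

View pics/w3.png

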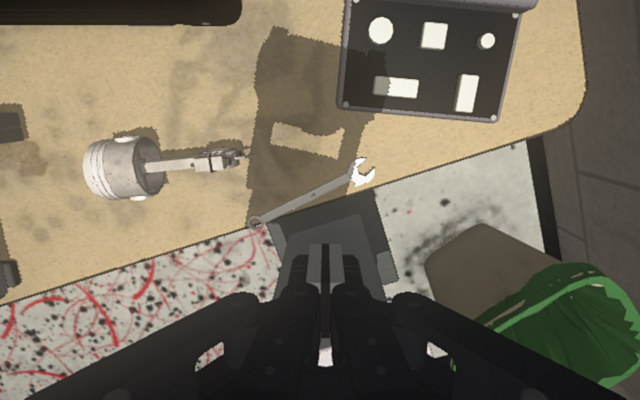

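The wrist view shows power at about (381,31), zero (434,36), unit (488,41), hold (396,87) and send (467,93). The piston's crown is on the left (≈85,170) and its big end is near (222,158).

```bash
python3 - <<'E'
from h import *
d=np.load("pics/w3.npz"); c=(None,d["K"],d["R"],d["t"]); im=cv2.imread("pics/w3.png")
g=im[:118,345:520].min(axis=2); n,l,s,ce=cv2.connectedComponentsWithStats((g>110).astype(np.uint8))
for i in range(1,n):
    if s[i,4]>80:
        x,y,w,h=s[i,:4]; p=ce[i]+[345,0]; print(s[i].tolist(),p.round(1),onz(c,p,44)[:2].round(1))
for nme,p in dict(hold=(396,87)).items(): print(nme,onz(c,p,44)[:2].round(1))
a=im[120:220,60:270]; a=cv2.resize(a,(798,380),interpolation=cv2.INTER_CUBIC); cv2.imwrite("pics/w3c.png",a)
E
```

```text
[0, 0, 7, 48, 186] [347.3  21.3] [ 527.3 -167.2]
[122, 0, 53, 5, 154] [500.4   1.3] [ 498.3 -309. ]
[146, 13, 29, 105, 1253] [511.7  81.4] [ 423.9 -306.7]
[23, 17, 26, 27, 537] [380.5  30. ] [ 510.  -195.2]
[76, 22, 27, 28, 629] [433.9  35.2] [ 489.4 -242.8]
[135, 33, 15, 16, 182] [487.3  40.3] [ 468.8 -290.8]
[110, 74, 24, 39, 681] [466.6  93. ] [ 427.1 -261.7]
[29, 76, 45, 23, 803] [396.6  86.7] [ 455.  -196.4]
[29, 109, 104, 9, 441] [412.7 114.4] [ 423.8 -205. ]
hold [ 454.9 -195.8]
```

View pics/w3c.png

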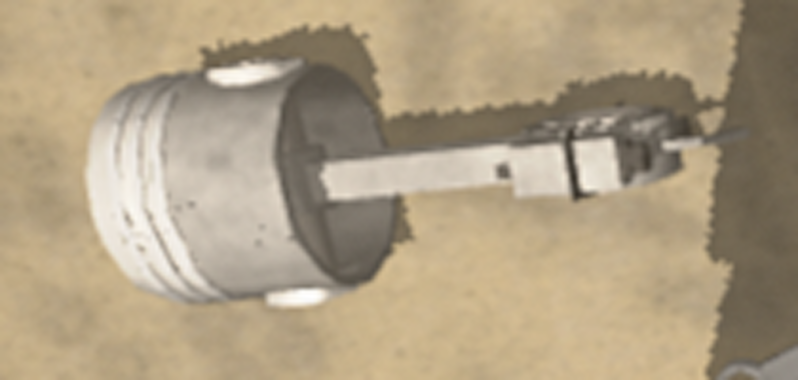

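Call:
jog_arm([
  [[0.1,-0.08,-0.15,0,0,-0.01],[0.2,-0.17,-0.35,0,0,-0.02],[0.32,-0.27,-0.55,0,0,-0.027],[0.44,-0.37,-0.75,0,0,-0.027],[0.52,-0.44,-0.9,0,0,-0.027],[0.549,-0.4595,-1,0,0,-0.027],[0.549,-0.4595,-1,0,0,-0.027],[0.549,-0.4595,-1,0,0,-0.027]],
])

```text
time: 10.5
position: [510.2, -195.2, 67.2]
ee_rot: [3.141, -0.001, -0.407]
force: [0.2, -0.2, 0.7]
width: 0.001
grasp_force: 0.0
```

Call:
jog_arm([
  [[0,0,-0.08,0,0,0],[0,0,-0.11,0,0,0],[0,0,-0.125,0,0,0],[0,0,-0.135,0,0,0],[0,0,-0.144,0,0,0],[0,0,-0.144,0,0,0],[0,0,-0.144,0,0,0],[0,0,-0.144,0,0,0]],
])

```text
time: 11.5
position: [510.1, -195.1, 39.3]
ee_rot: [3.141, -0.001, -0.407]
force: [-5.4, 3.0, 17.1]
width: -0.002
grasp_force: 8.5
```

Call:
jog_arm([
  [[0,0,0.11,0,0,0],[-0.04,-0.1,0.12,0,0,0],[-0.103,-0.238,0.12,0,0,0],[-0.103,-0.238,0.11,0,0,0],[-0.103,-0.238,0.035,0,0,0],[-0.103,-0.238,0.012,0,0,0],[-0.103,-0.238,0,0,0,0],[-0.103,-0.238,0,0,0,0]],
])

```text
time: 12.5
position: [489.5, -242.1, 39.2]
ee_rot: [3.141, -0.0, -0.406]
force: [-7.1, 3.3, 23.7]
width: -0.001
grasp_force: 11.4
```

Call:
jog_arm([
  [[0,0,0.15,0,0,0],[0,0,0.4,0,0,0],[-0.1,0.05,0.65,0,0,0.05],[-0.2,0.25,0.85,0,0,0.1],[-0.3,0.5,1,0,0,0.155],[-0.3,0.75,1,0,0,0.21],[-0.3,1,1,0,0,0.265],[-0.3,1,1,0,0,0.32]],
])

```text
time: 13.5
position: [428.9, -39.4, 237.3]
ee_rot: [-3.141, -0.0, 0.609]
force: [0.3, -0.2, -0.1]
width: -0.004
grasp_force: 0.0
```

Call:
jog_arm([
  [[0,0.25,0,0,0,0.05],[0,0.5,0,0,0,0.1],[0,0.75,0,0,0,0.15],[0,1,0,0,0,0.204],[0,1,0,0,0,0.204],[0,1,0,0,0,0.204],[0,1,0,0,0,0.204],[0,1,0,0,0,0.204]],
], hand=0)

```text
time: 14.5
position: [429.6, 156.4, 237.5]
ee_rot: [-3.142, 0.0, 1.237]
force: [-0.6, 0.3, 0.3]
width: 0.498
grasp_force: 0.0
```

Call:
jog_arm([
  [[0.13,0.18,-0.13,0,0,0],[0.26,0.36,-0.26,0,0,0],[0.4,0.54,-0.4,0,0,0],[0.5,0.68,-0.5,0,0,0],[0.5465,0.7245,-0.5375,0,0,0],[0.5465,0.7245,-0.5375,0,0,0],[0.5465,0.7245,-0.5375,0,0,0],[0.5465,0.7245,-0.5375,0,0,0]],
])

```text
time: 15.5
position: [538.7, 301.4, 131.2]
ee_rot: [3.14, -0.001, 1.238]
force: [0.6, -0.2, 0.6]
width: 0.497
grasp_force: 0.0
```

Call:
jog_arm([
  [[0,0,-0.2,0,0,0],[0,0,-0.275,0,0,0],[-0.0473,0.0163,-0.275,0,0,0],[-0.1181,0.0408,-0.275,0,0,0],[-0.1985,0.0686,-0.275,0,0,0],[-0.2836,0.098,-0.275,0,0,0],[-0.3686,0.1274,-0.275,0,0,0],[-0.4537,0.1568,-0.275,0,0,0]],
])

```text
time: 16.5
position: [447.1, 334.1, 75.5]
ee_rot: [3.141, -0.001, 1.239]
force: [3.2, -0.1, 3.1]
width: 0.499
grasp_force: 1.6
```

Call:
jog_arm([
  [[-0.0851,0.0294,0,0,0,0],[-0.1465,0.0506,0,0,0,0],[-0.1465,0.0506,0,0,0,0],[-0.1181,0.0408,0,0,0,0],[-0.1181,0.0408,0.2,0,0,0],[-0.1181,0.0408,0.4,0,0,0],[-0.1181,-0.1,0.6,0,0,0],[-0.1181,-0.3,0.75,0,0,0]],
])

```text
time: 17.5
position: [425.0, 272.7, 226.3]
ee_rot: [3.141, -0.001, 1.24]
force: [0.5, -0.5, -1.0]
width: 0.501
grasp_force: 0.0
```

```bash
python3 - <<'E'
from h import *
o=sensors.get_obs(); print(o['time'],o['position'],o['ee_rot'])
d=np.load("pics/w3.npz"); c=(None,d["K"],d["R"],d["t"])
q=lambda x,y,z:onz(c,(x/3.8+60,y/3.8+120),z)[:2]
a,b=q(335,180,41),q(510,168,41); print(a,b,"axis ang",np.degrees(np.arctan2(*(b-a)[::-1])))
for p in [(515,168.5),(570,164)]: print(q(*p,60))
c=cam("wrist"); np.savez("pics/w4.npz",K=c[1],R=c[2],t=c[3]);cv2.imwrite("pics/w4.png",c[0]["frame"][:,:,::-1])
for k in ["thumb_post","fixed_jaw_face","piston","crown","big_end"]:
    print(k,[(round(a["p"],2),np.round(a["location"],1).tolist(),onz(c,a["location"],Z[k])[:2].round(1).tolist()) for a in models.spot_point("wrist",k)[:2]])
E
```

```text
17.5 [425.00740873 272.68034467 226.34440456] [ 3.14106056e+00 -5.46920345e-04  1.23977845e+00]
[458.96171851  77.92366483] [446.57318825  29.53158522] axis ang -104.35951197306895
[447.00847415  20.4024734 ]
[443.50856323   5.94403545]
thumb_post [(0.84, [297.8, 105.2], [426.0, 342.3])]
fixed_jaw_face [(0.75, [465.2, 158.8], [557.9, 242.6])]
piston []
crown [(0.66, [413.8, 283.4], [475.4, 127.4])]
big_end []
```

Call:
jog_arm([
  [[0.02,-0.2,0,0,0,0.01],[0.05,-0.45,0,0,0,0.02],[0.08,-0.7,0,0,0,0.031],[0.1,-0.9,0,0,0,0.031],[0.1,-1,0,0,0,0.031],[0.1,-1,0,0,0,0.031],[0.1,-1,0,0,0,0.031],[0.1,-1,0,0,0,0.031]],
])

```text
time: 18.8
position: [444.4, 74.4, 224.8]
ee_rot: [-3.141, -0.0, 1.338]
force: [-0.3, 1.0, -1.3]
width: 0.503
grasp_force: 0.0
```

Call:
jog_arm([
  [[0,-0.15,-0.05,0,0,0],[0,-0.3,-0.15,0,0,0],[0,-0.335,-0.3,0,0,0],[0,-0.335,-0.4,0,0,0],[0,-0.335,-0.4,0,0,0],[0,-0.335,-0.4,0,0,0],[0,-0.335,-0.4,0,0,0],[0,-0.335,-0.4,0,0,0]],
])

```text
time: 19.8
position: [444.6, 6.5, 145.5]
ee_rot: [3.141, 0.0, 1.337]
force: [-1.1, 0.3, -0.7]
width: 0.499
grasp_force: 0.0
```

```bash
python3 - <<'E'
from h import *
o=sensors.get_obs(); print(o['time'],o['position'],o['ee_rot'])
c=cam("wrist"); np.savez("pics/w5.npz",K=c[1],R=c[2],t=c[3]);cv2.imwrite("pics/w5.png",c[0]["frame"][:,:,::-1])
for k in ["piston","crown","big_end"]:
    print(k,[(round(a["p"],2),np.round(a["location"],1).tolist(),onz(c,a["location"],Z[k])[:2].round(1).tolist()) for a in models.spot_point("wrist",k)[:2]])
a=np.radians(76.5); u=-np.array([np.cos(a),np.sin(a)]); print("pred crown px",proj(c,[473.5,127.4,33]),"be",proj(c,[444.3,5.9,63]))
E
```

```text
19.8 [444.609888    6.5334213 145.5333255] [3.14053515e+00 2.45535630e-05 1.33681472e+00]
piston [(0.69, [323.1, 135.9], [451.5, 47.6])]
crown [(0.73, [326.7, 11.4], [473.7, 129.5])]
big_end [(0.79, [326.1, 208.9], [443.8, 5.4])]
pred crown px [327.08876571  14.97514303] be [326.69562973 207.98598406]
```

View pics/w5.png

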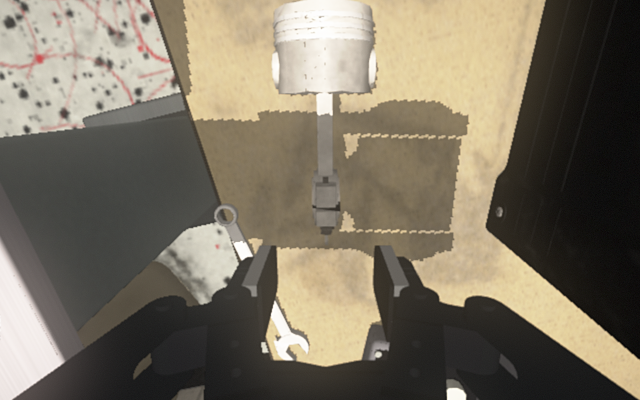

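Call:
jog_arm([
  [[0,0,-0.15,0,0,0],[0,0,-0.3,0,0,0],[0,0,-0.43,0,0,0],[0,0,-0.53,0,0,0],[0,0,-0.575,0,0,0],[0,0,-0.585,0,0,0],[0,0,-0.585,0,0,0],[0,0,-0.585,0,0,0]],
])

```text
time: 21.0
position: [444.7, 6.4, 28.6]
ee_rot: [3.14, 0.0, 1.337]
force: [-0.2, 0.1, 0.2]
width: 0.5
grasp_force: 0.0
```

Call:
jog_arm([
  [[0,0,0,0,0,0],[0,0,0,0,0,0],[0,0,0,0,0,0],[0,0,0,0,0,0],[0,0,0,0,0,0],[0,0,0,0,0,0],[0,0,0,0,0,0],[0,0,0,0,0,0]],
], hand=-1, squeeze=40)

```text
time: 22.0
position: [444.5, 6.4, 28.0]
ee_rot: [3.142, 0.0, 1.337]
force: [-0.8, -2.0, 3.6]
width: 0.199
grasp_force: 42.7
```

```bash
python3 - <<'E'
from h import *
d=np.load("pics/w5.npz"); c=(None,d["K"],d["R"],d["t"])
print("box foot",onz(c,(487,225),0),onz(c,(510,150),0)); print("spanner ring",onz(c,(226,214),4))
d=np.load("pics/w1.npz"); c=(None,d["K"],d["R"],d["t"])
for z in (100,200): print(onz(c,(486,175),z),onz(c,(470,310),z))
E
```

```text
box foot [574.31348383 -61.6287368    0.        ] [5.99942931e+02 3.73739251e-01 0.00000000e+00]
spanner ring [354.62776746   2.65860976   4.        ]
[619.79756661 216.30914381 100.        ] [563.68068525  46.2033572  100.        ]
[581.95309427 251.7487381  200.        ] [540.03050486 124.66977582 200.        ]
```

Call:
jog_arm([
  [[0.01,0.05,0,0,0,-0.004],[0.02,0.13,0,0,0,-0.011],[0.03,0.22,0,0,0,-0.019],[0.04,0.32,0,0,0,-0.026],[0.05,0.412,0,0,0,-0.031],[0.05,0.412,0,0,0,-0.031],[0.076,0.488,0,0,0,-0.031],[0.102,0.563,0,0,0,-0.031]],
])

```text
time: 23.0
position: [464.9, 118.3, 28.1]
ee_rot: [-3.141, 0.001, 1.239]
force: [-2.1, -5.8, 6.5]
width: 0.201
grasp_force: 43.0
```

```bash
python3 - <<'E'
from h import *
o=sensors.get_obs(); print(o['time'],o['position'],o['ee_rot'])
c=cam("wrist"); np.savez("pics/w6.npz",K=c[1],R=c[2],t=c[3]);cv2.imwrite("pics/w6.png",c[0]["frame"][:,:,::-1])
E
```

```text
23.0 [464.85504575 118.32798181  28.14924731] [-3.14142174e+00  1.21831581e-03  1.23894111e+00]
```

View pics/w6.png

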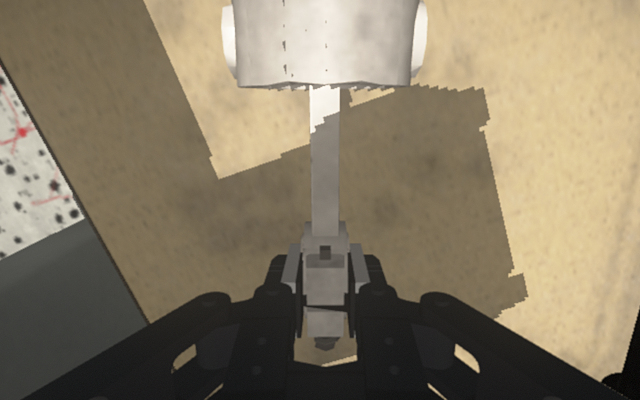

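Call:
jog_arm([
  [[0.0196,0.0567,0,0,0,0],[0.0392,0.1134,0,0,0,0],[0.0555,0.1607,0,0,0,0],[0.0653,0.189,0,0,0,0],[0.0719,0.2079,0,0,0,0],[0.0751,0.2174,0,0,0,0],[0.0784,0.2268,0,0,0,0],[0.0784,0.2268,0,0,0,0]],
])

```text
time: 24.05
position: [479.7, 162.2, 28.1]
ee_rot: [-3.14, 0.004, 1.239]
force: [-5.7, -13.6, 9.2]
width: 0.203
grasp_force: 43.3
```

Call:
jog_arm([
  [[-0.0025,-0.0071,0,0,0,0],[0.0117,-0.012,0,0,0,0],[0.0212,-0.0153,0,0,0,0],[0.0306,-0.0185,0,0,0,0],[0.04,-0.0218,0,0,0,0],[0.0495,-0.0251,0,0,0,0],[0.0542,-0.0267,0,0,0,0],[0.0542,-0.0267,0,0,0,0]],
])

```text
time: 25.05
position: [486.9, 159.0, 27.7]
ee_rot: [-3.132, 0.004, 1.241]
force: [-17.2, -1.9, 19.2]
width: 0.205
grasp_force: 47.0
```

Call:
jog_arm([
  [[-0.0095,0.0033,0,0,0,0],[-0.0165,0.0057,0,0,0,0],[-0.0189,0.0065,0,0,0,0],[-0.0189,0.0065,0,0,0,0],[-0.0189,0.0065,0,0,0,0],[-0.0189,0.0065,0,0,0,0],[-0.0189,0.0065,0,0,0,0],[-0.0189,0.0065,0,0,0,0]],
])

```text
time: 26.05
position: [486.0, 159.5, 27.8]
ee_rot: [-3.138, 0.003, 1.24]
force: [-7.2, -5.5, 8.5]
width: 0.202
grasp_force: 43.8
```

Call:
jog_arm([
  [[0,0,0,0,0,0],[0,0,0,0,0,0],[0,0,0,0,0,0],[0,0,0,0,0,0],[0,0,0.1,0,0,0],[0,0,0.3,0,0,0],[0,0,0.55,0,0,0],[0,0,0.8,0,0,0]],
], hand=0)

```text
time: 27.05
position: [487.3, 160.4, 189.6]
ee_rot: [-3.141, 0.0, 1.239]
force: [1.0, 1.1, -0.0]
width: 0.501
grasp_force: 0.0
```

```bash
python3 - <<'E'
from h import *
o=sensors.get_obs(); print(o['time'],o['position'],o['ee_rot'])
c=cam("wrist"); np.savez("pics/w7.npz",K=c[1],R=c[2],t=c[3]);cv2.imwrite("pics/w7.png",c[0]["frame"][:,:,::-1])
G=np.array([499,315.8]);a=1.238;X=np.array([np.cos(a),np.sin(a)]);Y=np.array([-X[1],X[0]])
for k in ["piston","crown","big_end","thumb_post","fixed_jaw_face"]:
    for r in models.spot_point("wrist",k)[:2]:
        p=onz(c,r["location"],Z[k])[:2]; print(k,round(r["p"],2),np.round(r["location"]),p.round(1),"gauge",((p-G)@X).round(1),((p-G)@Y).round(1))
E
```

```text
27.05 [487.29966091 160.38356158 189.58192414] [-3.14138862e+00  2.04613746e-05  1.23922454e+00]
piston 0.56 [324. 132.] [498.  199.7] gauge -110.0 -37.0
crown 0.94 [325.  27.] [526.8 278.7] gauge -25.9 -38.4
big_end 0.96 [321. 192.] [482.9 160.9] gauge -151.6 -35.4
fixed_jaw_face 0.64 [377.  62.] [557.6 241. ] gauge -51.6 -79.8
```

Call:
jog_arm([
  [[-0.05,0.2,0,0,0,0],[-0.12,0.42,-0.02,0,0,0],[-0.2,0.65,-0.08,0,0,0],[-0.27,0.83,-0.14,0,0,0],[-0.295,0.9,-0.19,0,0,0],[-0.295,0.9,-0.19,0,0,0],[-0.295,0.9,-0.19,0,0,0],[-0.295,0.9,-0.19,0,0,0]],
])

```text
time: 28.35
position: [429.3, 339.5, 150.4]
ee_rot: [3.141, -0.0, 1.238]
force: [-1.3, 0.6, -0.4]
width: 0.502
grasp_force: 0.0
```

Call:
jog_arm([
  [[0,0,-0.2,0,0,0],[0,0,-0.375,0,0,0],[0.0378,-0.0131,-0.375,0,0,0],[0.0851,-0.0294,-0.375,0,0,0],[0.1323,-0.0457,-0.375,0,0,0],[0.1796,-0.0621,-0.375,0,0,0],[0.2174,-0.0751,-0.375,0,0,0],[0.2458,-0.0849,-0.375,0,0,0]],
])

```text
time: 29.35
position: [478.4, 323.4, 75.4]
ee_rot: [3.141, -0.001, 1.239]
force: [-3.1, 1.1, 1.6]
width: 0.499
grasp_force: 1.2
```

Call:
jog_arm([
  [[0.0095,-0.0033,0,0,0,0],[0.0189,-0.0065,0,0,0,0],[0.0284,-0.0098,0,0,0,0],[0.0378,-0.0131,0,0,0,0],[0.0449,-0.0155,0,0,0,0],[0.052,-0.018,0,0,0,0],[0.0567,-0.0196,0,0,0,0],[0.0567,-0.0196,0,0,0,0]],
])

```text
time: 30.35
position: [488.8, 319.6, 75.0]
ee_rot: [-3.141, 0.0, 1.239]
force: [-4.0, 2.0, 2.7]
width: 0.501
grasp_force: 2.1
```

Call:
jog_arm([
  [[0.0047,-0.0016,0,0,0,0],[0.0095,-0.0033,0,0,0,0],[0.0118,-0.0041,0,0,0,0],[0.0142,-0.0049,0,0,0,0],[0.0142,-0.0049,0,0,0,0],[0.0142,-0.0049,0,0,0,0],[0.0142,-0.0049,0,0,0,0],[0.0142,-0.0049,0,0,0,0]],
])

```text
time: 31.35
position: [489.0, 319.5, 74.8]
ee_rot: [-3.136, 0.001, 1.24]
force: [-14.5, 7.3, 6.6]
width: 0.501
grasp_force: 7.9
```

```bash
cat > chk.py <<'E'
from h import *
import sys
o=sensors.get_obs(); print(o['time'],o['position'],o['force'])
c=cam("wrist"); n=sys.argv[1]; np.savez(f"pics/{n}.npz",K=c[1],R=c[2],t=c[3]);cv2.imwrite(f"pics/{n}.png",c[0]["frame"][:,:,::-1])
G=np.array([499,315.8]);a=1.238;X=np.array([np.cos(a),np.sin(a)]);Y=np.array([-X[1],X[0]])
for k in ["piston","crown","big_end","thumb_post","fixed_jaw_face"]:
    for r in models.spot_point("wrist",k)[:2]:
        p=onz(c,r["location"],Z[k])[:2]; print(k,round(r["p"],2),np.round(r["location"]),p.round(1),"gauge",((p-G)@X).round(1),((p-G)@Y).round(1))
E
python3 chk.py w8
```

```text
31.35 [489.0257129  319.49022539  74.83817163] [-14.46636378   7.29495048   6.61778193]
piston 0.63 [393. 352.] [499.1 198.3] gauge -111.0 -38.5
crown 0.76 [427. 270.] [535.9 276. ] gauge -25.5 -47.9
crown 0.51 [291. 290.] [455.4 289.2] gauge -39.3 32.5
thumb_post 0.75 [290. 290.] [475.3 324.1] gauge 0.1 25.2
```

Call:
jog_arm([
  [[-0.0284,0.0098,0,0,0,0],[-0.0284,0.0098,0.2,0,0,0],[-0.0284,0.0098,0.45,0,0,0],[-0.0284,-0.1,0.7,0,0,0],[-0.08,-0.35,0.85,0,0,0],[-0.1,-0.6,0.9,0,0,0],[-0.12,-0.85,0.9,0,0,0],[-0.12,-1,0.9,0,0,0]],
])

```text
time: 32.65
position: [467.9, 116.1, 255.3]
ee_rot: [3.14, 0.001, 1.237]
force: [-0.1, 0.1, 0.1]
width: 0.502
grasp_force: 0.0
```

```bash
python3 chk.py w9; python3 -c "
import cv2
a=cv2.imread('pics/w9.png')[0:240,180:500]; cv2.imwrite('pics/w9c.png',cv2.resize(a,(800,600),interpolation=cv2.INTER_CUBIC))"
```

```text
32.65 [467.88311861 116.07588864 255.32961557] [-0.07855623  0.07463397  0.08524619]
piston 0.83 [327.  82.] [497.4 198.9] gauge -111.0 -36.7
big_end 0.75 [346. 127.] [500.1 152.3] gauge -154.2 -54.4
fixed_jaw_face 0.63 [371.  15.] [556.6 241.1] gauge -51.7 -78.9
```

View pics/w9c.png

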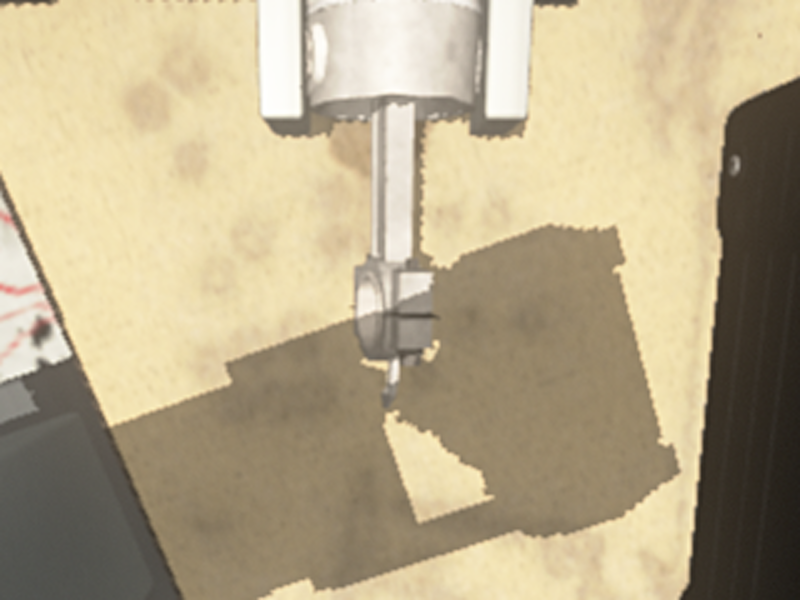

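The view shows both jaws on the piston and the rod straight. However, the piston rolled by about 14° as the jaw pushed it: the big end leans right at crop (395,310), with its side face showing. I have time to square it, so I'll re-grip the big end to set it upright, slide it against the fixed jaw while held, and clasp again.

Call:
jog_arm([
  [[0.05,0.07,-0.1,0,0,0],[0.1,0.14,-0.25,0,0,0],[0.1365,0.1965,-0.45,0,0,0],[0.1365,0.1965,-0.6,0,0,0],[0.1365,0.1965,-0.75,0,0,0],[0.1365,0.1965,-0.88,0,0,0],[0.1365,0.1965,-0.95,0,0,0],[0.1365,0.1965,-1,0,0,0]],
], hand=0.2)

```text
time: 33.95
position: [495.4, 158.3, 54.6]
ee_rot: [3.141, -0.0, 1.24]
force: [-0.2, 0.0, -0.4]
width: 0.597
grasp_force: 0.0
```

Call:
jog_arm([
  [[0,0,-0.06,0,0,0],[0,0,-0.11,0,0,0],[0,0,-0.125,0,0,0],[0,0,-0.125,0,0,0],[0,0,-0.125,0,0,0],[0,0,-0.125,0,0,0],[0,0,-0.125,0,0,0],[0,0,-0.125,0,0,0]],
])

```text
time: 34.95
position: [495.2, 157.8, 30.1]
ee_rot: [3.141, -0.0, 1.239]
force: [0.4, 0.2, -0.3]
width: 0.597
grasp_force: 0.0
```

Call:
jog_arm([
  [[0,0,0,0,0,0],[0,0,0,0,0,0],[0,0,0,0,0,0],[0,0,0,0,0,0],[0,0,0,0,0,0],[0,0,0,0,0,0],[0,0,0,0,0,0],[0,0,0,0,0,0]],
], hand=-1, squeeze=50)

```text
time: 35.95
position: [495.1, 157.8, 30.2]
ee_rot: [-3.142, 0.0, 1.239]
force: [-1.9, -1.3, 5.7]
width: 0.203
grasp_force: 50.7
```

Call:
jog_arm([
  [[0,0,0.005,0,0,0],[0.0033,0.0095,0.005,0,0,0],[0.0033,0.0095,0.005,0,0,0],[0.0033,0.0095,0.005,0,0,0],[0.008,0.0078,0.005,0,0,0],[0.0128,0.0062,0.005,0,0,0],[0.0128,0.0062,0.005,0,0,0],[0.0128,0.0062,0.005,0,0,0]],
])

```text
time: 36.95
position: [495.3, 157.9, 30.4]
ee_rot: [-3.136, 0.004, 1.24]
force: [-9.1, -7.0, 5.3]
width: 0.201
grasp_force: 50.6
```

```bash
python3 chk.py w10; python3 - <<'E'
from h import *
c=cam("top")
for k in ["thumb_post","crown","big_end"]:
    print(k,[(round(a["p"],2),onz(c,a["location"],Z[k])[:2].round(1).tolist()) for a in models.spot_point("top",k)[:2]])
E
```

```text
36.95 [495.34034215 157.9458924   30.42900958] [-9.11314044 -6.98289893  5.25791859]
piston 0.81 [324. 160.] [506.8 197.1] gauge -109.6 -46.1
big_end 0.58 [325. 305.] [493.6 156.8] gauge -152.1 -46.9
fixed_jaw_face 0.68 [415.  22.] [556.8 239.7] gauge -53.0 -79.5
thumb_post [(0.9, [472.9, 321.8]), (0.42, [457.8, -278.9])]
crown [(0.61, [525.6, 276.1])]
big_end [(0.69, [491.2, 311.7]), (0.42, [467.2, -281.2])]
```

Call:
jog_arm([
  [[-0.006,-0.003,0,0,0,0],[-0.0115,-0.006,0,0,0,0],[-0.0115,-0.006,0,0,0,0],[-0.0115,-0.006,0,0,0,0],[-0.0115,-0.006,0,0,0,0],[-0.0115,-0.006,0,0,0,0],[-0.0115,-0.006,0,0,0,0],[-0.0115,-0.006,0,0,0,0]],
])

```text
time: 38.45
position: [495.4, 157.9, 31.0]
ee_rot: [-3.141, 0.0, 1.239]
force: [-2.0, 1.3, -3.9]
width: 0.198
grasp_force: 49.5
```

Call:
jog_arm([
  [[0,0,0,0,0,0],[0,0,0,0,0,0],[0,0,0,0,0,0],[0,0,0,0,0,0],[0,0,0.1,0,0,0],[0,0,0.3,0,0,0],[0,0,0.55,0,0,0],[0,0,0.8,0,0,0]],
], hand=0)

```text
time: 39.45
position: [495.2, 157.8, 192.6]
ee_rot: [-3.142, -0.0, 1.239]
force: [0.1, -0.8, -0.6]
width: 0.501
grasp_force: 0.0
```

```bash
python3 chk.py w11
```

```text
39.45 [495.23514526 157.78476463 192.64108033] [ 0.07359755 -0.79244917 -0.55394029]
piston 0.76 [327. 132.] [508.5 195.5] gauge -110.6 -48.3
crown 0.93 [327.  29.] [535.6 275.2] gauge -26.4 -47.8
big_end 0.9 [322. 193.] [491.  156.1] gauge -153.6 -44.6
fixed_jaw_face 0.7 [366.  64.] [557.1 240.3] gauge -52.3 -79.6
fixed_jaw_face 0.33 [275.   2.] [503.8 306.5] gauge -7.3 -7.6
```

Call:
jog_arm([
  [[-0.02,0.2,0,0,0,0],[-0.05,0.45,-0.05,0,0,0],[-0.07,0.65,-0.1,0,0,0],[-0.09,0.78,-0.2,0,0,0],[-0.0955,0.8285,-0.3,0,0,0],[-0.0955,0.8285,-0.33,0,0,0],[-0.0955,0.8285,-0.33,0,0,0],[-0.0955,0.8285,-0.33,0,0,0]],
])

```text
time: 40.75
position: [476.8, 323.1, 125.6]
ee_rot: [3.141, -0.001, 1.238]
force: [0.7, -0.9, -0.3]
width: 0.501
grasp_force: 0.0
```

Call:
jog_arm([
  [[0,0,-0.13,0,0,0],[0,0,-0.25,0,0,0],[0,0,-0.25,0,0,0],[0.0236,-0.0082,-0.25,0,0,0],[0.0425,-0.0147,-0.25,0,0,0],[0.0567,-0.0196,-0.25,0,0,0],[0.0662,-0.0229,-0.25,0,0,0],[0.0709,-0.0245,-0.25,0,0,0]],
])

```text
time: 41.75
position: [488.9, 319.3, 75.4]
ee_rot: [-3.138, 0.0, 1.239]
force: [-10.6, 4.5, 8.6]
width: 0.494
grasp_force: 5.8
```

Call:
jog_arm([
  [[-0.0284,0.0098,0,0,0,0],[-0.0284,0.0098,0.2,0,0,0],[-0.0284,0.0098,0.45,0,0,0],[-0.0284,-0.1,0.7,0,0,0],[-0.08,-0.35,0.85,0,0,0],[-0.1,-0.6,0.9,0,0,0],[-0.12,-0.85,0.9,0,0,0],[-0.12,-1,0.9,0,0,0]],
])

```text
time: 42.75
position: [466.2, 116.7, 255.4]
ee_rot: [3.14, 0.0, 1.238]
force: [0.7, 1.1, -0.2]
width: 0.502
grasp_force: 0.0
```

```bash
python3 chk.py w12; python3 - <<'E'
import cv2,numpy as np
from h import *
# where do the two jaw gaps / ring edges lie: print row profiles of w12 vs w9
for n in ("w9","w12"):
    g=cv2.cvtColor(cv2.imread(f"pics/{n}.png"),cv2.COLOR_BGR2GRAY)
    for r in (50,80,110,122): 
        e=np.abs(np.diff(g[r,270:400].astype(int))); print(n,r,[(270+i,int(e[i])) for i in np.where(e>18)[0]])
E
```

```text
42.75 [466.21159783 116.66761811 255.37706008] [ 0.67213395  1.07777361 -0.17517691]
piston 0.66 [334.  78.] [505.  200.7] gauge -106.8 -43.3
big_end 0.8 [340. 126.] [493.8 156.2] gauge -152.5 -47.2
w9 50 [(np.int64(286), 47), (np.int64(287), 55), (np.int64(312), 30), (np.int64(313), 23), (np.int64(328), 39), (np.int64(330), 43), (np.int64(333), 35), (np.int64(334), 31), (np.int64(344), 41), (np.int64(345), 74), (np.int64(349), 39), (np.int64(350), 28), (np.int64(366), 31), (np.int64(367), 56), (np.int64(389), 57), (np.int64(390), 29)]
w9 80 [(np.int64(328), 21), (np.int64(330), 44), (np.int64(333), 48), (np.int64(334), 21), (np.int64(344), 48), (np.int64(345), 25), (np.int64(347), 34), (np.int64(348), 40)]
w9 110 [(np.int64(320), 26), (np.int64(321), 34), (np.int64(327), 19), (np.int64(329), 23), (np.int64(331), 19), (np.int64(332), 27), (np.int64(335), 26), (np.int64(336), 31), (np.int64(338), 22), (np.int64(339), 45), (np.int64(351), 22), (np.int64(352), 55), (np.int64(353), 24)]
w9 122 [(np.int64(319), 27), (np.int64(320), 28), (np.int64(322), 56), (np.int64(332), 55), (np.int64(
[... 163 characters left out ...]
), (np.int64(331), 21), (np.int64(332), 49), (np.int64(333), 19), (np.int64(344), 72), (np.int64(345), 50), (np.int64(347), 23), (np.int64(348), 26), (np.int64(355), 21), (np.int64(368), 31), (np.int64(369), 53), (np.int64(391), 58), (np.int64(392), 28)]
w12 80 [(np.int64(332), 23), (np.int64(343), 27), (np.int64(344), 88), (np.int64(347), 57), (np.int64(348), 29)]
w12 110 [(np.int64(332), 60), (np.int64(333), 19), (np.int64(346), 46), (np.int64(347), 58), (np.int64(351), 37), (np.int64(352), 43), (np.int64(357), 43), (np.int64(358), 39)]
w12 122 [(np.int64(327), 19), (np.int64(330), 23), (np.int64(331), 32), (np.int64(332), 45), (np.int64(334), 19), (np.int64(336), 30), (np.int64(337), 36)]
```

Call:
jog_arm([
  [[0,-0.2,0,0,0,-0.05],[0,-0.45,0,0,0,-0.105],[0,-0.7,0,0,0,-0.16],[0,-0.9,0,0,0,-0.215],[0,-1,0,0,0,-0.27],[0,-1,0,0,0,-0.325],[0,-1,0,0,0,-0.38],[0,-1,0,0,0,-0.4]],
], hand=-1)

```text
time: 44.05
position: [466.9, -80.5, 254.9]
ee_rot: [-3.142, 0.0, -0.019]
force: [0.2, 0.3, -0.3]
width: 0.005
grasp_force: 0.0
```

Call:
jog_arm([
  [[-0.02,-0.15,-0.1,0,0,-0.05],[-0.04,-0.32,-0.25,0,0,-0.1],[-0.0575,-0.48,-0.45,0,0,-0.124],[-0.0575,-0.5755,-0.65,0,0,-0.124],[-0.0575,-0.5755,-0.85,0,0,-0.124],[-0.0575,-0.5755,-0.96,0,0,-0.124],[-0.0575,-0.5755,-0.974,0,0,-0.124],[-0.0575,-0.5755,-0.974,0,0,-0.124]],
])

```text
time: 45.05
position: [455.7, -196.3, 60.8]
ee_rot: [3.141, -0.001, -0.406]
force: [0.3, 0.5, -0.3]
width: -0.001
grasp_force: 0.0
```

Call:
jog_arm([
  [[0,0,-0.05,0,0,0],[0,0,-0.08,0,0,0],[0,0,-0.095,0,0,0],[0,0,-0.105,0,0,0],[0,0,-0.1125,0,0,0],[0,0,-0.1125,0,0,0],[0,0,-0.1125,0,0,0],[0,0,-0.1125,0,0,0]],
])

```text
time: 46.05
position: [455.1, -196.5, 39.2]
ee_rot: [3.141, -0.001, -0.407]
force: [-3.9, 3.7, 18.8]
width: 0.002
grasp_force: 9.7
```

Call:
jog_arm([
  [[0,0,0.1,0,0,0],[-0.05,-0.12,0.12,0,0,0],[-0.1,-0.25,0.12,0,0,0],[-0.1395,-0.3265,0.11,0,0,0],[-0.1395,-0.3265,0.06,0,0,0],[-0.1395,-0.3265,0.02,0,0,0],[-0.1395,-0.3265,0,0,0,0],[-0.1395,-0.3265,0,0,0,0]],
])

```text
time: 47.05
position: [427.1, -261.1, 39.2]
ee_rot: [3.141, -0.0, -0.405]
force: [-8.5, 2.3, 23.9]
width: -0.0
grasp_force: 12.1
```

Call:
jog_arm([
  [[0,0,0.05,0,0,0],[0,0,0.2,0,0,0],[0,0,0.45,0,0,0],[0,0.05,0.7,0,0,0],[0,0.1,0.9,0,0,0],[0,0.1,0.95,0,0,0],[0,0.1,0.95,0,0,0],[0,0.1,0.95,0,0,0]],
])

```text
time: 48.05
position: [426.8, -241.5, 226.1]
ee_rot: [-3.14, 0.003, -0.407]
force: [0.4, 0.4, 0.6]
width: -0.0
grasp_force: 0.0
```

```bash
python3 - <<'E'
from h import *
G=np.array([499,315.8]);a=1.238;X=np.array([np.cos(a),np.sin(a)]);Y=np.array([-X[1],X[0]])
c=cam("top")
for k in ["thumb_post","crown","big_end"]:
    for r in models.spot_point("top",k)[:2]:
        p=onz(c,r["location"],Z[k])[:2]; print(k,round(r["p"],2),((p-G)@X).round(1),((p-G)@Y).round(1))
print(workorder.sign_off())
E
```

```text
thumb_post 0.69 4.4 26.4
crown 0.82 -37.8 -46.8
big_end 0.83 -144.5 -52.5
big_end 0.52 -35.3 -36.6
the job is handed in; nothing more can be done
None
```

I measured the piston and left it clasped in the jaws at a gap of about 66 mm. I pressed power, zero, hold and send in that order, each to full travel, and handed the job in at about 48 s. The piston rolled about 14° at the first clasp, so I set it upright and clasped it again before pressing hold. I had no pictures left to view after that, so the final state rests on force and position readings and camera detections; the last overhead detections, taken just before hand-in, put the crown and big end several mm off, roughly the error that camera had shown before.

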